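Complete the set of flowerpots in the packing tray

ROBOT

A 6-joint arm with a two-finger parallel gripper is mounted at the origin on the work surface. World frame = base frame: x ahead of the robot, y to its left, z up, the work surface at z = 0. Lengths are in mm, angles in rad, forces in N, time in s.
With the tool pointing down it reaches from about 400 to 825 mm from the base axis. Payload 7 kg.
Tool frame: the origin (TCP) lies at the very end of the fingers, on their centre line; the grasp point (between the pads) lies 19 mm behind it; z points along the fingers, y is the direction in which the jaws open and shut (so a half turn about z gives the same grasp; the last joint's range is limited). The gripper opens to 88 mm and grips with 3 to 60 N. Pads are 19 mm wide; open, the fingers measure 130 mm over their backs; the gripper's body (78 mm by 193 mm) begins 47 mm behind the grasp point.
Start: joints at [1.396, 0.359, 0.012, 0, -1.224, -0.288], TCP at [301.362, 603.967, 226.561] pointing down, gripper open.
Joint ranges: [-3.07, 3.07], [-1.43, 2.12], [-1.02, 1.25], [-3.03, 1.67], [-3.05, -0], [-3.03, 3.03]. Speed limits (rad/s): [2.39, 2.39, 3.01, 3.14, 3.14, 3.14].

INTERFACE

Orientations are given as a rotation vector (axis times angle).
In Python, from station import ctrl gives the robot as it stands.
- The arm moves only by the tool play_rows, never from a script. Its argument "commands" is a list of rows, each a list of 3 entries, a list of its own where there are three numbers: the turn, a rotation vector about the tool's x, y, z in degrees, then the shift along the tool's x, y, z in m, then the gripper's target within -1 to 1 (fully open at 1, half-way at 0, shut at -1). A call has 1 to 5 rows; each row shifts and turns the pose as measured when the row begins, along the tool's axes as they then stand; what a row does not reach is not made up. A row lasts 1/12 s, in which the tool goes at most 41.7 mm and 7.16 degrees, less where a joint would pass 70% of its speed; a pose out of reach is approached as far as the arm can. A call is refused whole if a number of a shift passes 0.0417 or a number of a turn 7.16, either way. A call with a gripper value outside its range is refused whole. The fingers move at their own pace and stop on an object; "grip_force" is the grip in N (left out, the last holds). Time passes only in rows, so rows that do not move let the fingers close. It gives the time, the measured TCP pose, the force and the opening at its end, in the units of the state.
- ctrl.state(): the state, without advancing time (a new reading comes with each control period).
- ctrl.grab_frame(name): name is "side" or "top" or "wrist"; returns a dict with "color" (480x640x3 uint8, red, green, blue), "range_z" (480x640 float32, mm along the optical axis (not along the pixel's ray), 0 where there is no reading), "fx", "fy", "cx", "cy" (pixels), "R" (3x3) and "t" (3): a world point X has camera coordinates R X + t. Camera axes: x right, y down, z forward; pixel columns grow to the right and rows downward; lengths in mm; the calibration is good to about 2 mm. A picture is of the moment at which its call begins.
- ctrl.finish_job(): hands the job in, once; it reports no verdict.
The state is a dict: "time": time; "joint_positions": joint angles; "qd": joint speeds; "tau": joint torques, N m; "tool_pos": TCP position; "ee_rot": TCP orientation; "ft_force": force on the tool from outside, world axes, zero at the start; "torque": the same for the moment, N m; "gripper_width": finger opening in mm.
Only numpy, scipy, OpenCV 4.12 (cv2) and the standard library are available. Lean on these libraries where they do the work, as an engineer would, in place of code of your own. Each camera call takes 0.05 s, during which the arm holds its last target. There are 200 camera calls.

TASK

The packing tray should hold one pot of each of the three shapes (round, square and slim oblong), but one was faulty and now stands on the cork reject board, so its shape is missing from the tray. Take the spare pot of that missing shape from the sloping rack and set it down gently (do not let it drop), standing upright on the floor of the tray's empty compartment. Leave every other pot, the rejected one included, and the bowl, mug and brush where they are.

Things in the scene. Friction and masses are not known exactly. Their poses are not given: they have to be found in the camera images.
- rack: Fixed wooden sloping rack, 370 mm wide (y), 130 mm deep (x). Its surface rises to its +x (turned to the robot) at 32 degrees, so pots on it lean 32 degrees to its -x (away from the robot). Lip at the low edge 22 mm high square to the slope, 8 mm thick; fins 10 mm high midway between the pots, which are 120 mm apart along y. Origin: centre of its underside.
- tray: Fixed plywood packing tray, 348 mm (y) by 116 mm (x), with three compartments 100 x 100 mm inside, at y = -112, 0 and +112 mm. Floor 6 mm thick; walls rise 18 mm above it (dividers 12 mm thick). The compartment at y = -112 mm is empty at the start, the other two hold a pot each. Origin: centre of its underside on the table.
- bay (a point): Centre of the inner floor of the tray's empty compartment (6 mm above the table); axes as the tray's.
- board: Fixed flat cork reject board, 110 x 110 x 6 mm, beyond the tray: the pot on it has been rejected and must stay there. Origin: centre of its underside.
- rack_round: Sound spare brown ceramic flowerpot, round, cylinder 64 mm in diameter and 80 mm high, walls 6 mm, open at the top, leaning in the sloping rack. Origin: centre of its underside; z is its axis towards the mouth; its x and y sides line up with the rack's. Weighs 0.2 to 0.5 kg. Which place in the rack it has varies.
- rack_square: Sound spare brown ceramic flowerpot, square, 64 x 64 mm and 72 mm high, walls 6 mm, open at the top, leaning in the sloping rack. Origin: centre of its underside; z is its axis towards the mouth; its x and y sides line up with the rack's. Weighs 0.2 to 0.5 kg. Which place in the rack it has varies.
- rack_slim: Sound spare brown ceramic flowerpot, slim oblong, 64 mm long (its x) by 36 mm wide (its y) and 78 mm high, walls 6 mm, open at the top, leaning in the sloping rack. Origin: centre of its underside; z is its axis towards the mouth; its x and y sides line up with the rack's. Weighs 0.2 to 0.5 kg. Which place in the rack it has varies.
- set_round: Brown ceramic flowerpot of the set being packed, same as the spare: round, cylinder 64 mm in diameter and 80 mm high. Stands upright, either in a compartment of the tray or, if rejected, on the reject board. Origin: centre of its underside; z towards its mouth.
- set_square: Brown ceramic flowerpot of the set being packed, same as the spare: square, 64 x 64 mm and 72 mm high. Stands upright, either in a compartment of the tray or, if rejected, on the reject board. Origin: centre of its underside; z towards its mouth.
- set_slim: Brown ceramic flowerpot of the set being packed, same as the spare: slim oblong, 64 mm long (its x) by 36 mm wide (its y) and 78 mm high. Stands upright, either in a compartment of the tray or, if rejected, on the reject board. Origin: centre of its underside; z towards its mouth.
- bowl: White bowl, 120 mm across, 50 mm high, bystander on the table. Origin: centre of its underside.
- mug: Blue mug, 76 mm across, 65 mm high, handle at its +y, bystander. Origin: centre of its underside.
- brush: Dusting brush, 200 mm long, lying on the table beyond the rack, bystander. Its x runs along it.

How it is judged (in metres and radians):
On the way:
1. the spare pot of the missing shape is lifted clear of the rack in the gripper (((horizontal distance between set_round and board below 0.06 m and contact force between the fingers and rack_round above 0.5 N and contact force between rack and rack_round below 0.1 N and distance of rack_round from where it was at the start of the episode above 0.03 m) or (horizontal distance between set_square and board below 0.06 m and contact force between the fingers and rack_square above 0.5 N and contact force between rack and rack_square below 0.1 N and distance of rack_square from where it was at the start of the episode above 0.03 m) or (horizontal distance between set_slim and board below 0.06 m and contact force between the fingers and rack_slim above 0.5 N and contact force between rack and rack_slim below 0.1 N and distance of rack_slim from where it was at the start of the episode above 0.03 m))), for 0.1 s.
At the end, for the whole second after the job is handed in: The spare pot of the shape on the reject board is at rest on the floor of the empty compartment (4 mm), upright within 0.08 rad, centre within 35 mm of the compartment's; the rejected pot is on the board and all other pots are within 20 mm of their starts (((horizontal distance between set_round and board below 0.06 m and horizontal distance between rack_round and bay below 0.035 m and z of rack_round in the frame of bay between -0.004 and 0.004 m and angle between rack_round's own z axis and vertical below 0.08 rad and linear speed of rack_round below 0.02 m/s and angular speed of rack_round below 0.15 rad/s and distance of each of rack_square, rack_slim, set_round, set_square, set_slim from where it was at the start of the episode below 0.02 m) or (horizontal distance between set_square and board below 0.06 m and horizontal distance between rack_square and bay below 0.035 m and z of rack_square in the frame of bay between -0.004 and 0.004 m and angle between rack_square's own z axis and vertical below 0.08 rad and linear speed of rack_square below 0.02 m/s and angular speed of rack_square below 0.15 rad/s and distance of each of rack_round, rack_slim, set_round, set_square, set_slim from where it was at the start of the episode below 0.02 m) or (horizontal distance between set_slim and board below 0.06 m and horizontal distance between rack_slim and bay below 0.035 m and z of rack_slim in the frame of bay between -0.004 and 0.004 m and angle between rack_slim's own z axis and vertical below 0.08 rad and linear speed of rack_slim below 0.02 m/s and angular speed of rack_slim below 0.15 rad/s and distance of each of rack_round, rack_square, set_round, set_square, set_slim from where it was at the start of the episode below 0.02 m))); the robot touches nothing.
It fails at once if a pot that should be left alone was moved (more than 20 mm) (distance of any of set_round, set_square, set_slim from where it was at the start of the episode above 0.02 m or (not (horizontal distance between set_round and board below 0.06 m) and distance of rack_round from where it was at the start of the episode above 0.02 m) or (not (horizontal distance between set_square and board below 0.06 m) and distance of rack_square from where it was at the start of the episode above 0.02 m) or (not (horizontal distance between set_slim and board below 0.06 m) and distance of rack_slim from where it was at the start of the episode above 0.02 m)).
It fails at once if a pot was dropped or knocked: moving faster than 0.35 m/s while not touched by the fingers (a fall of about 6 mm) ((contact force between the fingers and rack_round below 0.1 N and linear speed of rack_round above 0.35 m/s) or (contact force between the fingers and rack_square below 0.1 N and linear speed of rack_square above 0.35 m/s) or (contact force between the fingers and rack_slim below 0.1 N and linear speed of rack_slim above 0.35 m/s) or (contact force between the fingers and set_round below 0.1 N and linear speed of set_round above 0.35 m/s) or (contact force between the fingers and set_square below 0.1 N and linear speed of set_square above 0.35 m/s) or (contact force between the fingers and set_slim below 0.1 N and linear speed of set_slim above 0.35 m/s)).
It fails at once if the bowl, the mug or the brush was moved (more than 30 mm) (distance of any of bowl, mug, brush from where it was at the start of the episode above 0.03 m).
It also fails if it takes over 42 s, if anything falls off the work surface, if the arm or the gripper's body presses on something with over 40 N, if the wrist force passes 120 N, or if a joint passes its speed limit or range.

## Working session

There is one attempt and no reset: what is moved stays moved. The work goes in short steps, Python scripts to look and compute and a tool call to move; the robot and the scene stay as the last step left them, time stands still between calls to the robot, and variables do not carry over. Pictures are saved under pics/ and viewed, about 8 in all and at most 12, crops included, and the job is handed in when it is done.

Besides the shell and the picture viewer there is one more tool, called after "Call:" by a JSON object that holds its "fn" and its "kwargs", one argument or row to a line. play_rows: Moves the arm, as the interface text tells. Its arguments: {"type":"object","properties":{"commands":{"type":"array"},"grip_force":{"type":"number"}},"required":["commands"]}

```bash
ls; mkdir -p pics
python3 - <<'E'
from station import ctrl
import cv2,numpy as np
s=ctrl.state();print(s)
for n in ("top","side"):
    f=ctrl.grab_frame(n);cv2.imwrite(f"pics/{n}1.png",f["color"][:,:,::-1]);np.savez(f"{n}1.npz",**f)
    print(n,f["fx"],f["cx"],f["cy"],f["R"],f["t"])
E
```

```text
pics
{'time': 0.0, 'joint_positions': array([ 1.39609259e+00,  3.59382898e-01,  1.10474386e-02, -3.63737721e-04,
       -1.22411294e+00, -2.88090551e-01]), 'qd': array([-0.00087665, -0.00010972, -0.00109608, -0.00049029,  0.00027207,
        0.0017166 ]), 'tau': array([ 2.61191781e-05, -5.82717204e+01,  2.93038023e+01,  6.99697495e+00,
        6.69153917e-03, -1.56133833e-04]), 'tool_pos': array([301.15830287, 603.53016793, 225.6178586 ]), 'ee_rot': array([ 3.05619061e+00, -7.20292049e-01, -3.89090312e-04]), 'ft_force': array([-0.72072054,  0.03190826,  0.21910676]), 'torque': array([-0.02492568,  0.04813859,  0.01132301]), 'gripper_width': 87.78818141808755}
top 574.4568223685284 329.0879004636888 234.5623700721879 [[ 0.00773895 -0.99960305  0.02708969]
 [-0.99402734 -0.0106392  -0.1086115 ]
 [ 0.1088566  -0.02608735 -0.99371509]] [  -6.21224913  629.37230365 1073.46748722]
side 437.937137211423 319.1855793415744 244.40961942748362 [[ 0.96145422 -0.27439258  0.01773393]
 [-0.13459829 -0.52590176 -0.83982774]
 [ 0.23976881  0.80506897 -0.54256324]] [-617.84910827  156.1886673   874.38511148]
```

View pics/top1.png

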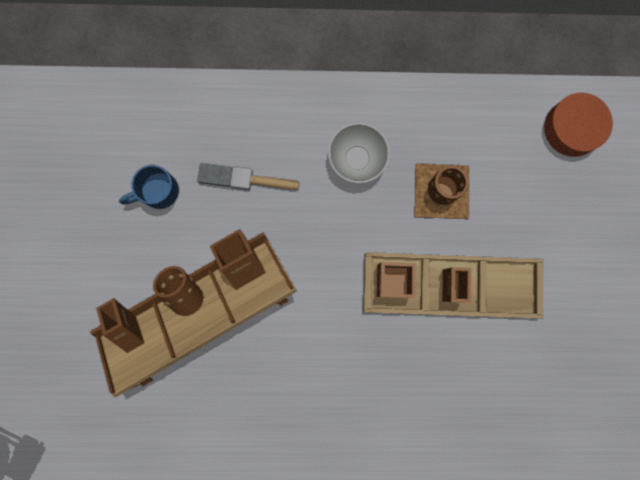

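View pics/side1.png

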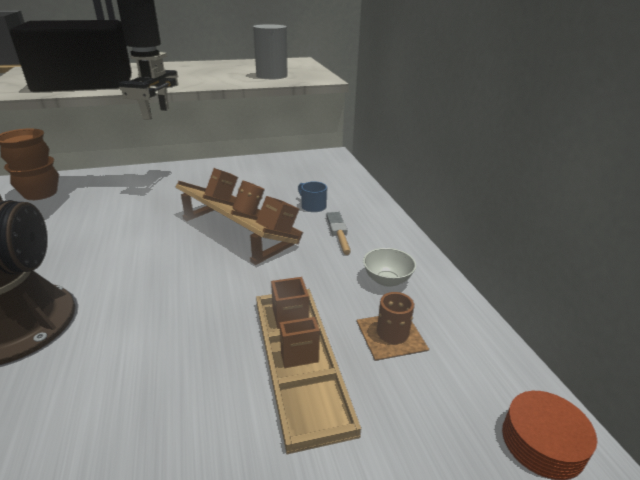

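The top view shows the round set pot on the cork board (450,184). The tray holds the square (397,280) and slim (460,285) pots, and the right compartment (515,288) is empty. The rack holds slim (120,326), round (178,290) and square (238,260). The side view agrees, so I need the rack's middle, round pot.

```bash
cat > h.py <<'E'
import numpy as np,cv2
def cloud(f):
    z=f["range_z"].astype(float);v,u=np.mgrid[:480,:640]
    P=np.stack([(u-f["cx"])/f["fx"]*z,(v-f["cy"])/f["fy"]*z,z],-1)
    return (P-f["t"])@f["R"], z>0     # R^T (P-t)
E
python3 - <<'E'
from h import *
f=dict(np.load("top1.npz"));W,ok=cloud(f)
hsv=cv2.cvtColor(f["color"],cv2.COLOR_RGB2HSV)
print([ (p,W[p[1],p[0]].round(),hsv[p[1],p[0]]) for p in [(500,400),(145,345),(200,325),(258,290),(510,290),(450,258),(176,290),(120,326)]])
# tray outline: wood/heights 3..40 within window
box=np.zeros((480,640),bool);box[245:325,355:552]=1
m=box&ok&(W[...,2]>3.5)&(W[...,2]<32)&(hsv[...,1]>60)
p=W[m][:,:2].astype(np.float32);print("tray",len(p),cv2.minAreaRect(p))
w=box&ok&(W[...,2]>18)&(W[...,2]<32)&(hsv[...,1]>60);print("wall z",np.median(W[w][:,2]))
fl=box&ok&(W[...,2]<12)&(hsv[...,1]>60);fl[:,:490]=0;fl[:,535:]=0;print("bay floor",np.median(W[fl],0))
# rack plane
rp=np.concatenate([W[330:365,140:158].reshape(-1,3),W[312:335,178:218].reshape(-1,3),W[282:300,240:280].reshape(-1,3)])
for i in range(6):
    c=rp.mean(0);n=np.linalg.svd(rp-c,full_matrices=False)[2][2];n*=np.sign(n[2]);d=(rp-c)@n;rp=rp[abs(d)<max(2,2*np.std(d))]
print("n",n,len(rp),"tilt",np.degrees(np.arccos(n[2])),"yaw of lean",np.degrees(np.arctan2(n[1],n[0])),"c",c,np.std(d))
yr=np.cross(n,[0,0,1.]);yr/=np.linalg.norm(yr);xs=np.cross(yr,n)
H=(W-c)@n
b=np.zeros((480,640),bool);b[255:325,145:215]=1
for lo,hi in((74,86),(77,84)):
    q=W[b&ok&(H>lo)&(H<hi)];A=np.stack([(q-c)@xs,(q-c)@yr],-1).astype(np.float32)
    if len(q):
        (a,bb),r=cv2.minEnclosingCircle(A);s=np.c_[2*A,np.ones(len(A))];k=np.linalg.lstsq(s,(A**2).sum(1),rcond=None)[0]
        print(len(q),"H",np.median(H[b&ok&(H>lo)&(H<hi)]),"circle",a,bb,r,"lsq",k[:2],np.sqrt(k[2]+k[0]**2+k[1]**2),"base",c+xs*a+yr*bb,"top",c+xs*a+yr*bb+80*n)
print("xs",xs,"yr",yr)
E
```

```text
[((500, 400), array([ 313., -336.,    1.]), array([120,   7, 148], dtype=uint8)), ((145, 345), array([420., 334.,  65.]), array([ 19, 100, 155], dtype=uint8)), ((200, 325), array([458., 233.,  80.]), array([ 18, 103, 141], dtype=uint8)), ((258, 290), array([521., 130.,  76.]), array([ 18, 105, 151], dtype=uint8)), ((510, 290), array([ 526., -360.,    5.]), array([ 18,  89, 152], dtype=uint8)), ((450, 258), array([ 587., -236.,   27.]), array([ 20,  86, 146], dtype=uint8)), ((176, 290), array([520., 267., 129.]), array([ 13, 149,  99], dtype=uint8)), ((120, 326), array([458., 358., 134.]), array([ 12, 144,  94], dtype=uint8))]
tray 8382 ((534.7979125976562, -243.9729461669922), (347.4444580078125, 114.76734924316406), 88.41632080078125)
wall z 23.763579406942107
bay floor [ 532.01325773 -363.61854256    5.7790122 ]
n [0.46182146 0.273719   0.84368172] 1862 tilt 32.46903282208547 yaw of lean 30.654986074828653 c [468.35597959 224.04110545  76.09641961] 1.2852484972709148
402 H 79.38200704608244 circle -52.58109664916992 -15.177536964416504 33.2813835144043 lsq [-51.60174091 -15.20239169] 28.868223453426424 base [498.77975005 259.71621088  47.86858943] top [535.72546665 281.61373126 115.36312718]
337 H 79.71212313391116 circle -52.704341888427734 -15.217789649963379 33.171791076660156 lsq [-51.94868274 -15.34169243] 28.881253151354695 base [498.84867543 259.80385425  47.802426  ] top [535.79439203 281.70137462 115.29696375]
xs [-0.72577982 -0.43016566  0.53684369] yr [ 0.50986723 -0.86025311  0.        ]
```

```bash
cat >> h.py <<'E'
from scipy.spatial.transform import Rotation as Ro
def frame(zaxis,yaxis):
    z=np.array(zaxis,float);z/=np.linalg.norm(z);y=np.array(yaxis,float);y-=z*(y@z);y/=np.linalg.norm(y)
    return Ro.from_matrix(np.stack([np.cross(y,z),y,z],1))
t,a=np.radians([32.,30.65]);N=np.array([np.sin(t)*np.cos(a),np.sin(t)*np.sin(a),np.cos(t)])
YR=[np.cos(a+np.pi/2),np.sin(a+np.pi/2),0]
BASE=np.array([498.8,259.8,47.8])
RG=frame(-N,YR); RD=frame([0,0,-1],YR); BAY=np.array([531.7,-356.,6.])
def left(s,P,R,n):
    "what is left to the goal, as n equal tool-axis rows"
    R0=Ro.from_rotvec(s["ee_rot"]);p=np.array(s["tool_pos"]);w=(R0.inv()*R).as_rotvec()
    print("at",p.round(1),"left",(P-p).round(1),"turn deg",np.degrees(w).round(1),"F",s["ft_force"].round(1),"w",round(s["gripper_width"],1),"t",s["time"],"q",s["joint_positions"].round(2))
    for i in range(n):
        Ri=R0*Ro.from_rotvec(w*i/n);print(np.degrees(w/n).round(1).tolist(),(Ri.inv().apply((P-p)/n)/1000).round(4).tolist())
E
python3 - <<'E'
from h import *;from station import ctrl
left(ctrl.state(),BASE+200*N,RD,20)
E
```

```text
at [301.2 603.6 225.7] left [ 288.8 -289.8   -8.3] turn deg [ 0.000e+00 -1.000e-01  1.228e+02] F [-0.6 -1.   0.2] w 87.8 t 0.1 q [ 1.4   0.36  0.01 -0.   -1.22 -0.29]
[0.0, -0.0, 6.1] [0.0194, 0.0065, 0.0004]
[0.0, -0.0, 6.1] [0.02, 0.0044, 0.0004]
[0.0, -0.0, 6.1] [0.0203, 0.0022, 0.0004]
[0.0, -0.0, 6.1] [0.0205, 0.0001, 0.0004]
[0.0, -0.0, 6.1] [0.0203, -0.0021, 0.0004]
[0.0, -0.0, 6.1] [0.02, -0.0043, 0.0004]
[0.0, -0.0, 6.1] [0.0194, -0.0064, 0.0004]
[0.0, -0.0, 6.1] [0.0186, -0.0085, 0.0004]
[0.0, -0.0, 6.1] [0.0176, -0.0104, 0.0004]
[0.0, -0.0, 6.1] [0.0164, -0.0122, 0.0004]
[0.0, -0.0, 6.1] [0.015, -0.0139, 0.0004]
[0.0, -0.0, 6.1] [0.0134, -0.0154, 0.0004]
[0.0, -0.0, 6.1] [0.0117, -0.0168, 0.0004]
[0.0, -0.0, 6.1] [0.0098, -0.0179, 0.0004]
[0.0, -0.0, 6.1] [0.0079, -0.0189, 0.0004]
[0.0, -0.0, 6.1] [0.0058, -0.0196, 0.0004]
[0.0, -0.0, 6.1] [0.0037, -0.0201, 0.0004]
[0.0, -0.0, 6.1] [0.0015, -0.0204, 0.0004]
[0.0, -0.0, 6.1] [-0.0007, -0.0204, 0.0004]
[0.0, -0.0, 6.1] [-0.0029, -0.0203, 0.0004]
```

Call:
{"fn": "play_rows", "kwargs": {
  "commands": [
    [[0, 0, 6], [0.019, 0.006, 0], 1],
    [[0, 0, 6], [0.02, 0.004, 0], 1],
    [[0, 0, 6], [0.02, 0.002, 0], 1],
    [[0, 0, 6], [0.02, 0, 0], 1],
    [[0, 0, 6], [0.02, -0.002, 0], 1]
  ],
  "grip_force": 20
}}

```text
time: 0.52
tool_pos: [371.6, 532.5, 222.3]
ee_rot: [2.751, -1.503, 0.0]
ft_force: [0.1, -0.9, 0.6]
gripper_width: 87.8
```

Call:
{"fn": "play_rows", "kwargs": {
  "commands": [
    [[0, 0, 6], [0.02, -0.004, 0], 1],
    [[0, 0, 6], [0.019, -0.006, 0], 1],
    [[0, 0, 6], [0.019, -0.008, 0], 1],
    [[0, 0, 6], [0.018, -0.01, 0], 1],
    [[0, 0, 6], [0.016, -0.012, 0], 1]
  ]
}}

```text
time: 0.93
tool_pos: [443.7, 454.0, 220.0]
ee_rot: [2.236, -2.191, 0.004]
ft_force: [-0.0, 1.2, 0.2]
gripper_width: 88.0
```

Call:
{"fn": "play_rows", "kwargs": {
  "commands": [
    [[0, 0, 6], [0.015, -0.014, 0], 1],
    [[0, 0, 6], [0.013, -0.015, 0], 1],
    [[0, 0, 6], [0.012, -0.017, 0], 1],
    [[0, 0, 6], [0.01, -0.018, 0], 1],
    [[0, 0, 6], [0.008, -0.019, 0], 1]
  ]
}}

```text
time: 1.35
tool_pos: [516.3, 374.8, 218.1]
ee_rot: [1.555, -2.714, 0.01]
ft_force: [0.9, -0.6, -0.9]
gripper_width: 87.4
```

Run:
```python
from h import *;from station import ctrl
left(ctrl.state(),BASE+200*N,RD,10)
```

```text
at [516.3 374.8 218.1] left [ 73.7 -61.   -0.7] turn deg [-0.2 -0.9 29. ] F [ 0.9 -0.6 -0.9] w 87.4 t 1.35 q [ 0.93  0.31 -0.08  0.   -1.2  -1.46]
[-0.0, -0.1, 2.9] [0.0015, -0.0094, 0.0001]
[-0.0, -0.1, 2.9] [0.0011, -0.0095, 0.0001]
[-0.0, -0.1, 2.9] [0.0006, -0.0095, 0.0001]
[-0.0, -0.1, 2.9] [0.0001, -0.0096, 0.0001]
[-0.0, -0.1, 2.9] [-0.0004, -0.0096, 0.0001]
[-0.0, -0.1, 2.9] [-0.0009, -0.0095, 0.0001]
[-0.0, -0.1, 2.9] [-0.0014, -0.0095, 0.0001]
[-0.0, -0.1, 2.9] [-0.0018, -0.0094, 0.0001]
[-0.0, -0.1, 2.9] [-0.0023, -0.0093, 0.0001]
[-0.0, -0.1, 2.9] [-0.0028, -0.0092, 0.0001]
```

Call:
{"fn": "play_rows", "kwargs": {
  "commands": [
    [[0, 0, 6], [0.003, -0.019, 0], 1],
    [[0, 0, 6], [0.001, -0.019, 0], 1],
    [[0, 0, 6], [-0.001, -0.019, 0], 1],
    [[0, 0, 6], [-0.003, -0.019, 0], 1],
    [[0, 0, 5], [-0.005, -0.018, 0], 1]
  ]
}}

```text
time: 1.77
tool_pos: [591.5, 308.7, 216.1]
ee_rot: [0.782, -3.026, 0.018]
ft_force: [0.1, -0.5, -0.0]
gripper_width: 88.0
```

Run:
```python
from h import *;from station import ctrl
left(ctrl.state(),BASE+200*N,RG,5)
```

```text
at [591.5 308.7 216.1] left [-1.5  5.1  1.4] turn deg [ 0.1 31.  -1.7] F [ 0.1 -0.5 -0. ] w 88.0 t 1.7667 q [ 0.77  0.36 -0.01  0.   -1.22 -1.84]
[0.0, 6.2, -0.3] [-0.0002, 0.001, -0.0003]
[0.0, 6.2, -0.3] [-0.0002, 0.001, -0.0003]
[0.0, 6.2, -0.3] [-0.0002, 0.001, -0.0003]
[0.0, 6.2, -0.3] [-0.0001, 0.001, -0.0003]
[0.0, 6.2, -0.3] [-0.0001, 0.001, -0.0004]
```

Call:
{"fn": "play_rows", "kwargs": {
  "commands": [
    [[0, 6.2, 0], [0, 0.001, 0], 1],
    [[0, 6.2, 0], [0, 0.001, 0], 1],
    [[0, 6.2, 0], [0, 0.001, 0], 1],
    [[0, 6.2, 0], [0, 0.001, 0], 1],
    [[0, 6.2, -1.5], [0, 0.001, 0], 1]
  ]
}}

```text
time: 2.18
tool_pos: [588.4, 306.6, 221.8]
ee_rot: [0.664, -2.494, 0.186]
ft_force: [1.1, 0.3, 0.3]
gripper_width: 87.5
```

Run:
```python
from h import *;from station import ctrl
left(ctrl.state(),BASE+130*N,RG,5)
f=ctrl.grab_frame("wrist");np.savez("wrist1.npz",**f);cv2.imwrite("pics/wrist1.png",f["color"][:,:,::-1])
```

```text
at [588.4 306.6 221.8] left [-30.3 -11.7 -63.7] turn deg [ 0.8 -0.8 -0.6] F [1.1 0.3 0.3] w 87.5 t 2.1833 q [ 0.71  0.72  0.52 -0.12 -1.94 -1.77]
[0.2, -0.2, -0.1] [-0.0015, 0.0009, 0.0142]
[0.2, -0.2, -0.1] [-0.0015, 0.0009, 0.0142]
[0.2, -0.2, -0.1] [-0.0014, 0.001, 0.0142]
[0.2, -0.2, -0.1] [-0.0014, 0.001, 0.0142]
[0.2, -0.2, -0.1] [-0.0014, 0.001, 0.0142]
```

View pics/wrist1.png

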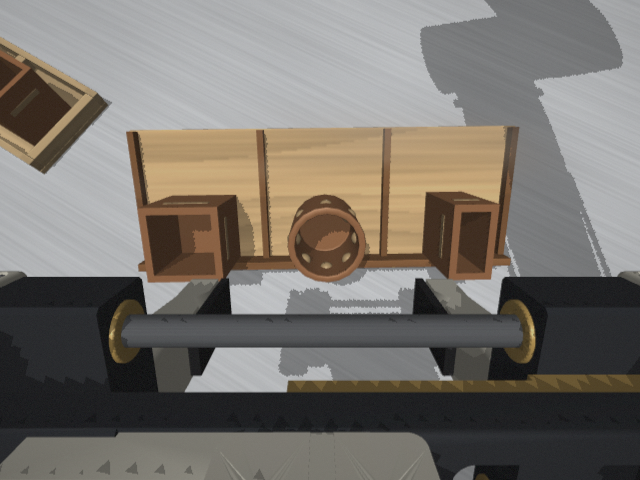

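The wrist view looks down the rack normal: round pot rim at (327,244) between square (185,240) and slim (475,240). The jaws straddle it. I'll refine the rim from this closer depth before descending.

Run:
```python
from h import *
f=dict(np.load("wrist1.npz"));W,ok=cloud(f)
rp=np.concatenate([W[140:185,a:b].reshape(-1,3) for a,b in((155,250),(280,375),(400,490))])
for i in range(6):
    c=rp.mean(0);n=np.linalg.svd(rp-c,full_matrices=False)[2][2];n*=np.sign(n[2]);d=(rp-c)@n;rp=rp[abs(d)<max(1.5,2*np.std(d))]
print("tilt",np.degrees(np.arccos(n[2])),"az",np.degrees(np.arctan2(n[1],n[0])))
# edge direction of low lip / top edge: line through fin tops is along xs; use left & right pots' rims too
yr=np.cross(n,[0,0,1.]);yr/=np.linalg.norm(yr);xs=np.cross(yr,n);H=(W-c)@n
for nm,(u0,u1),h in(("round",(283,372),80),("square",(138,242),72),("slim",(420,500),78)):
    b=np.zeros(ok.shape,bool);b[188:285,u0:u1]=1
    q=W[b&ok&(abs(H-h)<3)];A=np.stack([(q-c)@xs,(q-c)@yr],-1).astype(np.float32)
    hh=np.median(H[b&ok&(abs(H-h)<3)])
    r=cv2.minAreaRect(A);ct=c+xs*r[0][0]+yr*r[0][1]
    print(nm,len(q),hh,r,"base",ct.round(1),"top",(ct+h*n).round(1))
    if nm=="round":print(cv2.minEnclosingCircle(A))
```

```text
tilt 62.37402141688976 az -150.03149843319807
round 0 nan ((0.0, 0.0), (0.0, 0.0), 0.0) base [457.1 234.7  81.6] top [395.7 199.3 118.7]
((0.0, 0.0), 0.0)
square 0 nan ((0.0, 0.0), (0.0, 0.0), 0.0) base [457.1 234.7  81.6] top [401.8 202.8 115. ]
slim 0 nan ((0.0, 0.0), (0.0, 0.0), 0.0) base [457.1 234.7  81.6] top [397.2 200.2 117.8]
  return _methods._mean(a, axis=axis, dtype=dtype,
  ret = ret.dtype.type(ret / rcount)
```

Run:
```python
from h import *
f=dict(np.load("wrist1.npz"));W,ok=cloud(f)
print(W[160,[200,320,450]].round(1),W[240,200].round(1), W[[200,220,276],[327,295,327]].round(1), ok[140:250,150:490].mean())
c=np.array(BASE);n=N;yr=np.array(YR);xs=np.cross(yr,n);H=(W-c)@n
rp=np.concatenate([W[145:250,a:b][ok[145:250,a:b]] for a,b in((275,288),(368,380),(280,375),(155,250),(400,490))])
rp=rp[abs((rp-c)@n)<6]
for i in range(5):
    m=rp.mean(0);v=np.linalg.svd(rp-m,full_matrices=False)[2][2];v*=np.sign(v[2]);d=(rp-m)@v;rp=rp[abs(d)<max(1.5,2*np.std(d))]
print(len(rp),"tilt",np.degrees(np.arccos(v[2])),"az",np.degrees(np.arctan2(v[1],v[0])),"off",np.median((rp-c)@n))
for nm,(u0,u1),h in(("round",(283,372),80),("square",(138,242),72),("slim",(420,500),78)):
    b=np.zeros(ok.shape,bool);b[188:285,u0:u1]=1;k=b&ok&(abs(H-h)<5);q=W[k]
    if len(q)<5: print(nm,np.percentile(H[b&ok],[1,50,99]));continue
    A=np.stack([(q-c)@xs,(q-c)@yr],-1).astype(np.float32);print(nm,len(q),np.median(H[k]),cv2.minAreaRect(A),cv2.minEnclosingCircle(A))
```

```text
[[515.2 130.4  82.5]
 [456.6 231.2  81.8]
 [392.6 341.6  81.3]] [578.4 161.   45.6] [[502.  263.9 113.2]
 [531.3 250.  114.3]
 [556.5 295.1 100.3]] 0.9962299465240642
19423 tilt 31.96905338687777 az 30.70507432248586 off 1.5600511520217013
round 1770 81.20256182195101 ((2.8477840423583984, 0.6158485412597656), (63.21391296386719, 62.50273895263672), 64.84525299072266) ((3.070131301879883, 0.3769049048423767), 31.935932159423828)
square 2527 73.36742537144158 ((3.539274215698242, -119.46217346191406), (64.57078552246094, 65.44346618652344), 0.13794158399105072) ((3.450446128845215, -119.20928955078125), 45.09206008911133)
slim 2068 79.22960837597759 ((2.888336181640625, 120.42221069335938), (37.11630630493164, 64.41413879394531), 89.93525695800781) ((2.994152545928955, 120.54097747802734), 36.675384521484375)
```

```bash
cat >> h.py <<'E'
BASE=BASE+1.3*N+2.6*np.cross(YR,N)+0.4*np.array(YR)
E
python3 - <<'E'
from h import *;from station import ctrl
print(BASE);left(ctrl.state(),BASE+100*N,RG,5)
E
```

```text
[501.08562918 261.61936637  47.52467244]
at [588.  306.  213.4] left [-41.3 -17.3 -81.1] turn deg [ 0.7 -2.1 -0.5] F [ -2.8  -0.3 -15.5] w 87.9 t 2.2333 q [ 0.71  0.74  0.53 -0.12 -1.95 -1.77]
[0.1, -0.4, -0.1] [-0.0017, 0.001, 0.0184]
[0.1, -0.4, -0.1] [-0.0016, 0.0011, 0.0184]
[0.1, -0.4, -0.1] [-0.0015, 0.0011, 0.0184]
[0.1, -0.4, -0.1] [-0.0013, 0.0011, 0.0185]
[0.1, -0.4, -0.1] [-0.0012, 0.0012, 0.0185]
```

Call:
{"fn": "play_rows", "kwargs": {
  "commands": [
    [[0, -0.5, 0], [-0.002, 0.001, 0.018], 1],
    [[0, -0.5, 0], [-0.002, 0.001, 0.018], 1],
    [[0, -0.4, 0], [-0.001, 0.001, 0.018], 1],
    [[0, -0.4, 0], [-0.001, 0.001, 0.018], 1],
    [[0, 0, 0], [0, 0, 0.005], 1]
  ]
}}

```text
time: 2.65
tool_pos: [552.4, 290.0, 128.3]
ee_rot: [0.66, -2.482, 0.194]
ft_force: [-0.5, 0.2, 0.1]
gripper_width: 87.5
```

Run:
```python
from h import *;from station import ctrl
left(ctrl.state(),BASE+42*N,RG,5)
```

```text
at [552.4 290.  128.3] left [-32.2 -17.  -45.2] turn deg [ 0.7 -1.5 -0.7] F [-0.5  0.2  0.1] w 87.5 t 2.65 q [ 0.72  0.72  0.3  -0.12 -1.73 -1.76]
[0.1, -0.3, -0.1] [0.0011, 0.0002, 0.0116]
[0.1, -0.3, -0.1] [0.0011, 0.0002, 0.0116]
[0.1, -0.3, -0.1] [0.0012, 0.0003, 0.0115]
[0.1, -0.3, -0.1] [0.0013, 0.0003, 0.0115]
[0.1, -0.3, -0.1] [0.0013, 0.0003, 0.0115]
```

Call:
{"fn": "play_rows", "kwargs": {
  "commands": [
    [[0.2, -0.5, 0], [0.001, 0, 0.012], 1],
    [[0.2, -0.5, 0], [0.001, 0, 0.012], 1],
    [[0.2, -0.5, -0.3], [0.001, 0, 0.012], 1],
    [[0, 0, -0.3], [0.001, 0, 0.012], 1],
    [[0, 0, 0], [0.001, 0, 0.008], 1]
  ]
}}

```text
time: 3.07
tool_pos: [522.1, 271.8, 81.9]
ee_rot: [0.684, -2.503, 0.198]
ft_force: [-0.1, 0.1, -0.3]
gripper_width: 87.6
```

Call:
{"fn": "play_rows", "kwargs": {
  "commands": [
    [[0, 0, 0], [0, 0, 0], 1],
    [[0, 0, 0], [0, 0, 0], 1]
  ]
}}

```text
time: 3.23
tool_pos: [521.5, 271.4, 81.7]
ee_rot: [0.683, -2.501, 0.199]
ft_force: [0.2, 0.8, 0.8]
gripper_width: 87.7
```

Run:
```python
from h import *;from station import ctrl
left(ctrl.state(),BASE+42*N,RG,1)
f=ctrl.grab_frame("wrist");cv2.imwrite("pics/wrist2.png",f["color"][:,:,::-1])
```

```text
at [521.5 271.4  81.7] left [-1.3  1.6  1.5] turn deg [-0.  -0.2 -0.1] F [0.2 0.8 0.8] w 87.7 t 3.2333 q [ 0.74  0.69  0.13 -0.11 -1.57 -1.75]
[-0.0, -0.2, -0.1] [0.001, 0.002, -0.0011]
```

View pics/wrist2.png

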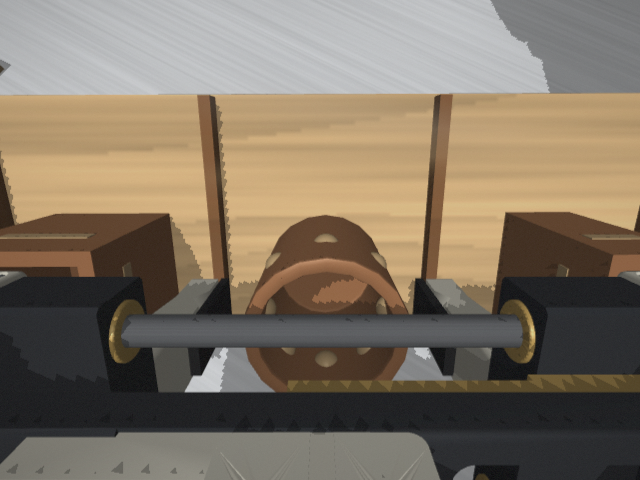

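The fingers (inner edges 230 and 414) straddle the rim (247 to 408). The pot sits slightly right of centre, which matches the computed 2 mm shift. Shift, then close.

Call:
{"fn": "play_rows", "kwargs": {
  "commands": [
    [[0, 0, 0], [0.001, 0.002, -0.001], 1],
    [[0, 0, 0], [0, 0, 0], 1],
    [[0, 0, 0], [0, 0, 0], -1],
    [[0, 0, 0], [0, 0, 0], -1],
    [[0, 0, 0], [0, 0, 0], -1]
  ],
  "grip_force": 40
}}

```text
time: 3.7
tool_pos: [522.4, 274.5, 85.0]
ee_rot: [0.684, -2.505, 0.198]
ft_force: [-0.2, -0.1, 0.4]
gripper_width: 73.3
```

Call:
{"fn": "play_rows", "kwargs": {
  "commands": [
    [[0, 0, 0], [0, 0, 0], -1],
    [[0, 0, 0], [0, 0, 0], -1],
    [[0, 0, 0], [0, 0, 0], -1],
    [[0, 0, 0], [0, 0, 0], -1]
  ]
}}

```text
time: 4.03
tool_pos: [522.8, 274.6, 85.0]
ee_rot: [0.684, -2.505, 0.198]
ft_force: [-0.0, 0.3, 0.1]
gripper_width: 64.5
```

Run:
```python
from h import *;from station import ctrl
left(ctrl.state(),BASE+42*N,RG,1)
```

```text
at [522.8 274.6  85. ] left [-2.6 -1.6 -1.9] turn deg [-0.   0.1 -0.1] F [-0.   0.3  0.1] w 64.5 t 4.0333 q [ 0.74  0.69  0.14 -0.11 -1.57 -1.75]
[-0.0, 0.1, -0.1] [0.0016, -0.0, 0.0032]
```

Call:
{"fn": "play_rows", "kwargs": {
  "commands": [
    [[0, 0, 0], [0, 0, 0], -1],
    [[0, 0, 0], [0, 0, 0], -1],
    [[0, 0, 0], [0, 0, -0.003], -1],
    [[0, 0, 0], [0, 0, -0.005], -1],
    [[0, 0, 0], [0, 0, -0.005], -1]
  ]
}}

```text
time: 4.45
tool_pos: [527.9, 278.1, 94.6]
ee_rot: [0.683, -2.503, 0.197]
ft_force: [0.3, -0.2, -3.6]
gripper_width: 64.5
```

Call:
{"fn": "play_rows", "kwargs": {
  "commands": [
    [[0, 0, 0], [0, 0, -0.01], -1],
    [[0, 0, 0], [0, 0, -0.015], -1],
    [[0, 0, 0], [0, 0, -0.015], -1],
    [[0, 0, 0], [0, 0, -0.015], -1],
    [[0, 0, 0], [0, 0, -0.015], -1]
  ]
}}

```text
time: 4.87
tool_pos: [560.9, 298.0, 156.1]
ee_rot: [0.681, -2.499, 0.198]
ft_force: [0.7, -0.8, -3.8]
gripper_width: 64.4
```

Call:
{"fn": "play_rows", "kwargs": {
  "commands": [
    [[0, 0, 0], [0, 0, -0.015], -1],
    [[0, 0, 0], [0, 0, -0.015], -1],
    [[0, 0, 0], [0, 0, -0.015], -1],
    [[0, 0, 0], [0, 0, -0.01], -1],
    [[0, 0, 0], [0, 0, -0.005], -1]
  ]
}}

```text
time: 5.28
tool_pos: [592.6, 316.3, 213.7]
ee_rot: [0.682, -2.504, 0.196]
ft_force: [-0.0, 0.0, -4.4]
gripper_width: 64.3
```

Run:
```python
from h import *;from station import ctrl
left(ctrl.state(),np.array([560,60,230]),RD,8)
for n in ("side","wrist"):
    f=ctrl.grab_frame(n);cv2.imwrite(f"pics/{n}3.png",f["color"][:,:,::-1])
```

```text
at [592.6 316.3 213.7] left [ -32.6 -256.3   16.3] turn deg [  0.  -32.   -0.2] F [-0.   0.  -4.4] w 64.3 t 5.2833 q [ 0.72  0.73  0.53 -0.11 -1.92 -1.77]
[0.0, -4.0, -0.0] [0.0178, -0.0255, 0.0088]
[0.0, -4.0, -0.0] [0.0184, -0.0255, 0.0075]
[0.0, -4.0, -0.0] [0.0189, -0.0255, 0.0062]
[0.0, -4.0, -0.0] [0.0193, -0.0255, 0.0049]
[0.0, -4.0, -0.0] [0.0196, -0.0255, 0.0035]
[0.0, -4.0, -0.0] [0.0198, -0.0255, 0.0021]
[0.0, -4.0, -0.0] [0.0199, -0.0255, 0.0007]
[0.0, -4.0, -0.0] [0.0199, -0.0255, -0.0006]
```

View pics/side3.png

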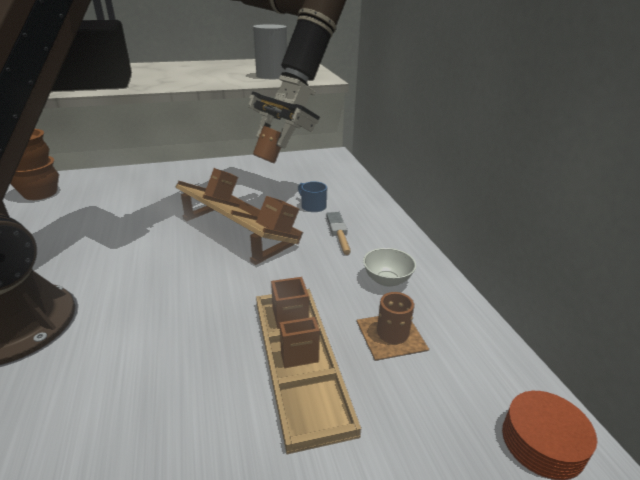

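The side view shows the round pot held at (267,143), clear of the rack. The other pots are undisturbed. Carry it to the tray.

Call:
{"fn": "play_rows", "kwargs": {
  "commands": [
    [[0, -4, 0], [0.018, -0.025, 0.008], -1],
    [[0, -4, 0], [0.018, -0.025, 0.007], -1],
    [[0, -4, 0], [0.019, -0.025, 0.006], -1],
    [[0, -4, 0], [0.019, -0.025, 0.005], -1],
    [[0, -4, 0], [0.02, -0.025, 0.003], -1]
  ]
}}

```text
time: 5.8
tool_pos: [568.4, 159.7, 203.8]
ee_rot: [0.778, -2.815, 0.091]
ft_force: [1.4, -1.2, -3.8]
gripper_width: 64.7
```

Call:
{"fn": "play_rows", "kwargs": {
  "commands": [
    [[0, -4, 0], [0.02, -0.025, 0.002], -1],
    [[0, -4, 0], [0.02, -0.025, 0], -1],
    [[0, -4, 0], [0.02, -0.025, 0], -1],
    [[0, 0, 0], [0.02, -0.025, 0], -1],
    [[0, 0, 0], [0.02, -0.025, 0], -1]
  ]
}}

```text
time: 6.22
tool_pos: [536.5, -8.9, 211.4]
ee_rot: [0.837, -3.019, 0.006]
ft_force: [0.9, -1.0, -3.9]
gripper_width: 64.2
```

Run:
```python
from h import *;from station import ctrl
left(ctrl.state(),BAY+[0,0,180],RD,12)
```

```text
at [536.5  -8.9 211.4] left [  -4.8 -347.1  -25.4] turn deg [-0.1 -0.5  0.3] F [ 0.9 -1.  -3.9] w 64.2 t 6.2167 q [ 0.35  0.15 -0.31  0.   -1.12 -1.38]
[-0.0, -0.0, 0.0] [0.0152, -0.0246, 0.0023]
[-0.0, -0.0, 0.0] [0.0152, -0.0246, 0.0023]
[-0.0, -0.0, 0.0] [0.0152, -0.0246, 0.0023]
[-0.0, -0.0, 0.0] [0.0152, -0.0246, 0.0023]
[-0.0, -0.0, 0.0] [0.0152, -0.0246, 0.0022]
[-0.0, -0.0, 0.0] [0.0152, -0.0246, 0.0022]
[-0.0, -0.0, 0.0] [0.0151, -0.0246, 0.0022]
[-0.0, -0.0, 0.0] [0.0151, -0.0246, 0.0022]
[-0.0, -0.0, 0.0] [0.0151, -0.0246, 0.0022]
[-0.0, -0.0, 0.0] [0.0151, -0.0247, 0.0022]
[-0.0, -0.0, 0.0] [0.0151, -0.0247, 0.0021]
[-0.0, -0.0, 0.0] [0.0151, -0.0247, 0.0021]
```

Call:
{"fn": "play_rows", "kwargs": {
  "commands": [
    [[0, 0, 0], [0.015, -0.025, 0], -1],
    [[0, 0, 0], [0.015, -0.025, 0], -1],
    [[0, 0, 0], [0.015, -0.025, 0], -1],
    [[0, 0, 0], [0.015, -0.025, 0], -1],
    [[0, 0, 0], [0.015, -0.025, 0], -1]
  ]
}}

```text
time: 6.63
tool_pos: [525.3, -162.9, 211.5]
ee_rot: [0.835, -3.013, 0.001]
ft_force: [1.5, 0.3, -4.0]
gripper_width: 64.3
```

Call:
{"fn": "play_rows", "kwargs": {
  "commands": [
    [[0, 0, 0], [0.015, -0.025, 0], -1],
    [[0, 0, 0], [0.015, -0.025, 0], -1],
    [[0, 0, 0], [0.015, -0.025, 0], -1],
    [[0, 0, 0], [0.015, -0.025, 0], -1],
    [[0, 0, 0], [0.015, -0.025, 0], -1]
  ]
}}

```text
time: 7.05
tool_pos: [516.5, -314.4, 209.1]
ee_rot: [0.832, -3.005, -0.009]
ft_force: [1.4, 0.8, -3.2]
gripper_width: 64.1
```

Run:
```python
from h import *;from station import ctrl
left(ctrl.state(),BAY+[0,0,110],RD,5)
```

```text
at [ 516.5 -314.4  209.1] left [ 15.2 -41.6 -93.1] turn deg [ 0.7 -1.2  0.3] F [ 1.4  0.8 -3.2] w 64.1 t 7.05 q [-0.22  0.27 -0.16  0.01 -1.16 -0.81]
[0.1, -0.2, 0.1] [0.0013, -0.0089, 0.0185]
[0.1, -0.2, 0.1] [0.0014, -0.0089, 0.0186]
[0.1, -0.2, 0.1] [0.0014, -0.0088, 0.0186]
[0.1, -0.2, 0.1] [0.0015, -0.0088, 0.0186]
[0.1, -0.2, 0.1] [0.0016, -0.0087, 0.0186]
```

Call:
{"fn": "play_rows", "kwargs": {
  "commands": [
    [[0.2, -0.4, 0], [0.002, -0.014, 0.003], -1],
    [[0.2, -0.4, 0], [0.002, -0.014, 0.005], -1],
    [[0.2, -0.4, 0], [0.002, -0.014, 0.015], -1],
    [[0, 0, 0], [0.001, -0.003, 0.02], -1],
    [[0, 0, 0], [0, 0, 0.02], -1]
  ]
}}

```text
time: 7.47
tool_pos: [529.6, -363.8, 144.5]
ee_rot: [0.828, -3.029, -0.002]
ft_force: [0.5, -0.0, -5.2]
gripper_width: 64.4
```

Call:
{"fn": "play_rows", "kwargs": {
  "commands": [
    [[0, 0, 0], [0, 0, 0.005], -1],
    [[0, 0, 0], [0, 0, 0], -1],
    [[0, 0, 0], [0, 0, 0], -1]
  ]
}}

```text
time: 7.72
tool_pos: [524.6, -361.5, 133.0]
ee_rot: [0.823, -3.021, -0.015]
ft_force: [-0.5, -0.0, -4.0]
gripper_width: 64.3
```

Run:
```python
from h import *;from station import ctrl
left(ctrl.state(),BAY+[0,0,60],RD,1)
S=[]
for n in ("side","top"):
    f=ctrl.grab_frame(n);np.savez(n+"4.npz",**f)
    S.append(f["color"][:,:,::-1])
a=cv2.resize(S[0][180:460,200:420],None,fx=1.8,fy=1.8);b=cv2.resize(S[1][180:460,400:620],None,fx=1.8,fy=1.8)
cv2.imwrite("pics/pre4.png",np.hstack([a,b]))
```

```text
at [ 524.6 -361.5  133. ] left [  7.1   5.5 -67. ] turn deg [ 0.7 -0.5 -0.2] F [-0.5 -0.  -4. ] w 64.3 t 7.7167 q [-0.3   0.38 -0.19 -0.   -1.02 -0.74]
[0.7, -0.5, -0.2] [-0.0094, 0.0003, 0.0669]
```

View pics/pre4.png

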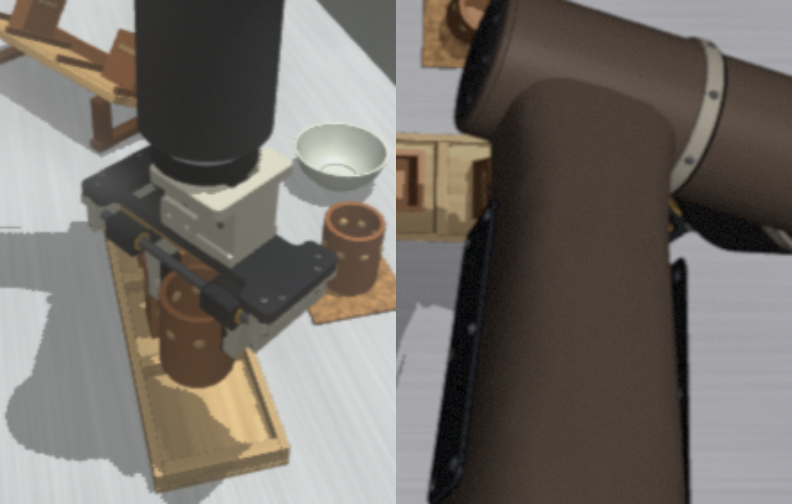

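The side view shows the pot upright in the jaws over the empty compartment, clear of the slim pot. The top view is blocked by the arm. Descend in steps.

Call:
{"fn": "play_rows", "kwargs": {
  "commands": [
    [[0.3, -0.3, 0], [-0.003, 0, 0.013], -1],
    [[0.3, -0.2, 0], [-0.003, 0, 0.013], -1],
    [[0, 0, 0], [-0.003, 0, 0.013], -1],
    [[0, 0, 0], [0, 0, 0.01], -1],
    [[0, 0, 0], [0, 0, 0.005], -1]
  ]
}}

```text
time: 8.23
tool_pos: [538.8, -357.6, 87.5]
ee_rot: [-0.828, 3.016, -0.014]
ft_force: [-0.7, -0.1, -4.1]
gripper_width: 64.0
```

Call:
{"fn": "play_rows", "kwargs": {
  "commands": [
    [[0, 0, 0], [0, 0, 0], -1],
    [[0, 0, 0], [0, 0, 0], -1]
  ]
}}

```text
time: 8.4
tool_pos: [538.9, -357.4, 87.7]
ee_rot: [-0.829, 3.016, -0.014]
ft_force: [0.4, -0.7, -4.0]
gripper_width: 64.4
```

Run:
```python
from h import *;from station import ctrl
left(ctrl.state(),BAY+[0,0,50],RD,1)
f=ctrl.grab_frame("side");W,ok=cloud(f)
hsv=cv2.cvtColor(f["color"],cv2.COLOR_RGB2HSV)
cv2.imwrite("pics/s5.png",cv2.resize(f["color"][280:460,240:400,::-1],None,fx=3,fy=3))
# pot front surface: points within 40mm of axis, brown
d=np.hypot(W[...,0]-531,W[...,1]+356);m=ok&(d<40)&(hsv[...,1]>110)
z=W[m][:,2];print(len(z),np.percentile(z,[0.5,2,5,50,98]))
p=W[m&(W[...,2]<70)&(W[...,2]>15)]
for lo in range(10,100,10):
    q=W[m&(W[...,2]>lo)&(W[...,2]<lo+10)]
    if len(q)>20:
        k=np.linalg.lstsq(np.c_[2*q[:,:2],np.ones(len(q))],(q[:,:2]**2).sum(1),rcond=None)[0];print(lo,len(q),k[:2].round(1),round(float(np.sqrt(k[2]+k[0]**2+k[1]**2)),1))
```

```text
at [ 538.9 -357.4   87.7] left [ -7.2   1.4 -31.7] turn deg [-0.7  0.6  0.1] F [ 0.4 -0.7 -4. ] w 64.4 t 8.4 q [-0.28  0.42 -0.24  0.   -0.9  -0.75]
[-0.7, 0.6, 0.1] [0.0058, 0.0053, 0.0316]
1096 [ 54.40865848  58.30407694  64.13058492 100.90353368 122.18324482]
50 30 [ 533.6 -364.9] 24.9
60 88 [ 536.1 -361.4] 28.9
70 141 [ 535.8 -361.5] 28.6
80 163 [ 535.8 -361.6] 28.5
90 118 [ 535.6 -361.7] 28.5
```

View pics/s5.png

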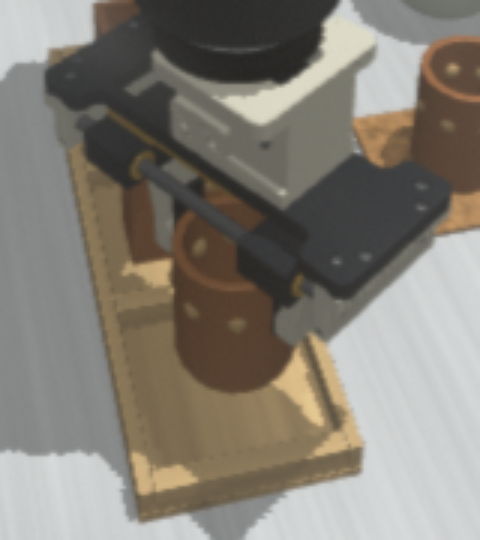

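Pot upright over the bay, with its lower edge about 37 mm above the floor. Shift about 7 mm and lower it.

Call:
{"fn": "play_rows", "kwargs": {
  "commands": [
    [[-0.3, 0.3, 0], [0.003, 0.003, 0.003], -1],
    [[-0.3, 0.3, 0], [0.003, 0.002, 0.006], -1],
    [[0, 0, 0], [0, 0, 0.007], -1],
    [[0, 0, 0], [0, 0, 0.007], -1],
    [[0, 0, 0], [0, 0, 0.003], -1]
  ]
}}

```text
time: 8.87
tool_pos: [531.9, -357.1, 62.6]
ee_rot: [-0.832, 3.026, -0.006]
ft_force: [-0.1, 0.7, -4.6]
gripper_width: 63.9
```

Call:
{"fn": "play_rows", "kwargs": {
  "commands": [
    [[0, 0, 0], [0, 0, 0], -1],
    [[0, 0, 0], [0, 0, 0], -1]
  ]
}}

```text
time: 9.03
tool_pos: [531.1, -356.9, 60.8]
ee_rot: [-0.832, 3.028, -0.004]
ft_force: [-0.2, 0.4, -4.1]
gripper_width: 64.3
```

Run:
```python
from h import *;from station import ctrl
left(ctrl.state(),BAY+[0,0,45],RD,1)
```

```text
at [ 531.1 -356.9   60.8] left [ 0.6  0.9 -9.8] turn deg [-0.2  0.   0.1] F [-0.2  0.4 -4.1] w 64.3 t 9.0333 q [-0.29  0.44 -0.27  0.   -0.85 -0.75]
[-0.2, 0.0, 0.1] [-0.001, 0.0005, 0.0098]
```

Now slow steps, watching for contact.

Call:
{"fn": "play_rows", "kwargs": {
  "commands": [
    [[0, 0, 0], [0, 0, 0.002], -1],
    [[0, 0, 0], [0, 0, 0.002], -1],
    [[0, 0, 0], [0, 0, 0.002], -1],
    [[0, 0, 0], [0, 0, 0], -1]
  ]
}}

```text
time: 9.37
tool_pos: [531.4, -357.1, 54.4]
ee_rot: [-0.832, 3.028, -0.004]
ft_force: [-0.2, -0.3, -4.2]
gripper_width: 64.5
```

Call:
{"fn": "play_rows", "kwargs": {
  "commands": [
    [[0, 0, 0], [0, 0, 0.001], -1],
    [[0, 0, 0], [0, 0, 0.001], -1],
    [[0, 0, 0], [0, 0, 0], -1]
  ]
}}

```text
time: 9.62
tool_pos: [531.7, -357.2, 52.4]
ee_rot: [-0.832, 3.027, -0.005]
ft_force: [0.1, -0.9, -3.8]
gripper_width: 64.5
```

Call:
{"fn": "play_rows", "kwargs": {
  "commands": [
    [[0, 0, 0], [0, 0, 0.001], -1],
    [[0, 0, 0], [0, 0, 0.0005], -1],
    [[0, 0, 0], [0, 0, 0], -1]
  ]
}}

```text
time: 9.87
tool_pos: [532.0, -357.2, 51.9]
ee_rot: [-0.832, 3.027, -0.006]
ft_force: [-0.5, -0.4, -4.6]
gripper_width: 64.5
```

Call:
{"fn": "play_rows", "kwargs": {
  "commands": [
    [[0, 0, 0], [0, 0, 0.001], -1],
    [[0, 0, 0], [0, 0, 0], -1]
  ]
}}

```text
time: 10.03
tool_pos: [532.3, -357.4, 51.9]
ee_rot: [-0.833, 3.026, -0.007]
ft_force: [0.6, -0.6, -5.1]
gripper_width: 64.3
```

Call:
{"fn": "play_rows", "kwargs": {
  "commands": [
    [[0, 0, 0], [0, 0, 0.002], -1],
    [[0, 0, 0], [0, 0, 0], -1]
  ]
}}

```text
time: 10.2
tool_pos: [532.8, -357.6, 52.1]
ee_rot: [-0.834, 3.025, -0.009]
ft_force: [-0.2, 0.1, -3.9]
gripper_width: 64.4
```

Call:
{"fn": "play_rows", "kwargs": {
  "commands": [
    [[0, 0, 0], [0, 0, 0.002], -1],
    [[0, 0, 0], [0, 0, 0], -1]
  ]
}}

```text
time: 10.37
tool_pos: [533.5, -357.9, 52.0]
ee_rot: [-0.834, 3.023, -0.011]
ft_force: [-0.6, 0.4, -5.4]
gripper_width: 63.9
```

Run:
```python
from h import *;from station import ctrl
s=ctrl.state();left(s,BAY+[0,0,45],RD,1);print(s["tau"].round(2),s["torque"].round(2))
F=[]
for n in("side","wrist"):
    f=ctrl.grab_frame(n);F.append(f["color"][:,:,::-1])
W,ok=cloud(np.load("side4.npz")) if 0 else (None,None)
cv2.imwrite("pics/s6.png",np.hstack([cv2.resize(F[0][260:450,240:410],(400,448)),cv2.resize(F[1][:,:],(400,300))[:300].repeat(1,0) if 0 else cv2.copyMakeBorder(cv2.resize(F[1],(400,300)),0,148,0,0,0)]))
f=ctrl.grab_frame("side");W,ok=cloud(f);hsv=cv2.cvtColor(f["color"],cv2.COLOR_RGB2HSV)
m=ok&(np.hypot(W[...,0]-533,W[...,1]+360)<40)&(hsv[...,1]>110)&(hsv[...,0]<15)
print(np.percentile(W[m][:,2],[.5,2,5,50,98,99.5]))
for lo in range(0,90,10):
    q=W[m&(W[...,2]>lo)&(W[...,2]<lo+10)]
    if len(q)>20:
        k=np.linalg.lstsq(np.c_[2*q[:,:2],np.ones(len(q))],(q[:,:2]**2).sum(1),rcond=None)[0];print(lo,len(q),k[:2].round(1),round(float(np.sqrt(k[2]+k[0]**2+k[1]**2)),1))
```

```text
at [ 533.5 -357.9   52. ] left [-1.8  1.9 -1. ] turn deg [-0.5  0.2  0.2] F [-0.6  0.4 -5.4] w 63.9 t 10.3667 q [-0.29  0.45 -0.28  0.   -0.83 -0.75]
[-0.5, 0.2, 0.2] [0.0006, 0.0026, 0.001]
[ 1.200e-01 -6.223e+01  2.511e+01  6.320e+00  1.000e-02 -0.000e+00] [ 0.07 -0.09 -0.02]
[22.50797296 26.09701768 31.95374466 71.79676362 86.24957562 86.8122432 ]
20 27 [ 531.2 -362.3] 29.0
30 47 [ 532.5 -362.3] 29.1
40 75 [ 532.  -362.3] 28.9
50 64 [ 531.3 -362.5] 28.5
60 94 [ 531.5 -362.2] 28.7
70 141 [ 531.2 -362.2] 28.7
80 211 [ 531.1 -360.6] 28.6
```

View pics/s6.png

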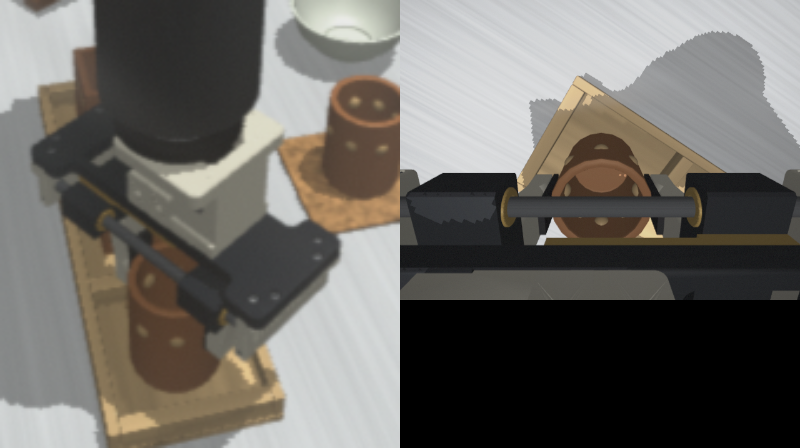

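The rim sits at about 86 mm (floor 6 + pot 80). The tool no longer goes down when commanded, so the pot is on the floor and upright. Release.

Call:
{"fn": "play_rows", "kwargs": {
  "commands": [
    [[0, 0, 0], [0, 0, 0], 0.6],
    [[0, 0, 0], [0, 0, 0], 0.6],
    [[0, 0, 0], [0, 0, 0], 1],
    [[0, 0, 0], [0, 0, 0], 1],
    [[0, 0, 0], [0, 0, 0], 1]
  ],
  "grip_force": 10
}}

```text
time: 10.93
tool_pos: [535.0, -359.0, 51.4]
ee_rot: [-0.835, 3.021, -0.015]
ft_force: [0.4, 0.3, -0.2]
gripper_width: 83.9
```

Call:
{"fn": "play_rows", "kwargs": {
  "commands": [
    [[0, 0, 0], [0, 0, 0], 1],
    [[0, 0, 0], [0, 0, 0], 1],
    [[0, 0, 0], [0, 0, 0], 1],
    [[0, 0, 0], [0, 0, 0], 1],
    [[0, 0, 0], [0, 0, 0], 1]
  ]
}}

```text
time: 11.35
tool_pos: [535.0, -359.1, 51.1]
ee_rot: [-0.835, 3.021, -0.015]
ft_force: [-0.5, 0.2, 0.3]
gripper_width: 88.1
```

Call:
{"fn": "play_rows", "kwargs": {
  "commands": [
    [[0, 0, 0], [0, 0, -0.005], 1],
    [[0, 0, 0], [0, 0, -0.01], 1],
    [[0, 0, 0], [0, 0, -0.015], 1],
    [[0, 0, 0], [0, 0, -0.015], 1],
    [[0, 0, 0], [0, 0, -0.02], 1]
  ]
}}

```text
time: 11.77
tool_pos: [531.7, -357.6, 116.0]
ee_rot: [-0.835, 3.028, -0.007]
ft_force: [-0.8, 0.0, 0.6]
gripper_width: 88.0
```

Call:
{"fn": "play_rows", "kwargs": {
  "commands": [
    [[0, 0, 0], [0, 0, -0.025], 1],
    [[0, 0, 0], [0, 0, -0.03], 1],
    [[0, 0, 0], [0, 0, -0.03], 1],
    [[0, 0, 0], [0, 0, -0.02], 1],
    [[0, 0, 0], [0, 0, 0], 1]
  ]
}}

```text
time: 12.18
tool_pos: [531.9, -358.0, 235.6]
ee_rot: [-0.835, 3.022, -0.016]
ft_force: [-0.1, -0.6, 1.2]
gripper_width: 87.6
```

Call:
{"fn": "play_rows", "kwargs": {
  "commands": [
    [[0, 0, 0], [-0.02, 0.025, 0], 1],
    [[0, 0, 0], [-0.02, 0.025, 0], 1],
    [[0, 0, 0], [-0.02, 0.025, 0], 1],
    [[0, 0, 0], [-0.02, 0.025, 0], 1],
    [[0, 0, 0], [-0.02, 0.025, 0], 1]
  ]
}}

```text
time: 12.6
tool_pos: [553.8, -200.2, 241.1]
ee_rot: [-0.82, 3.019, -0.024]
ft_force: [0.6, 0.2, -0.6]
gripper_width: 87.9
```

Call:
{"fn": "play_rows", "kwargs": {
  "commands": [
    [[0, 0, 0], [-0.02, 0.025, 0], 1],
    [[0, 0, 0], [-0.02, 0.025, 0], 1],
    [[0, 0, 0], [-0.015, 0.02, 0], 1],
    [[0, 0, 0], [0, 0, 0], 1],
    [[0, 0, 0], [0, 0, 0], 1]
  ]
}}

```text
time: 13.02
tool_pos: [565.8, -102.2, 244.5]
ee_rot: [-0.826, 3.011, -0.024]
ft_force: [-0.1, -0.7, -1.0]
gripper_width: 87.6
```

Run:
```python
from h import *;from station import ctrl
s=ctrl.state();left(s,BAY,RD,0)
f=ctrl.grab_frame("top");cv2.imwrite("pics/top7.png",f["color"][:,:,::-1])
f0=np.load("top1.npz");d=cv2.absdiff(f0["color"],f["color"]).max(2)
W,ok=cloud(f);m=ok&(np.hypot(W[...,0]-532,W[...,1]+358)<45)&(W[...,2]>80)&(W[...,2]<92)
print("top",m.sum(),np.median(W[m],0).round(1),cv2.minEnclosingCircle(W[m][:,:2].astype(np.float32)))
f=ctrl.grab_frame("side");W,ok=cloud(f);m=ok&(np.hypot(W[...,0]-532,W[...,1]+358)<45)&(W[...,2]>83)&(W[...,2]<92)
q=W[m];A=np.c_[q[:,:2],np.ones(len(q))];print("side rim",len(q),np.median(q,0).round(1),"tilt",np.linalg.lstsq(A,q[:,2],rcond=None)[0][:2])
```

```text
at [ 565.8 -102.2  244.5] left [ -34.1 -253.8 -238.5] turn deg [-1.2  0.8  0. ] F [-0.1 -0.7 -1. ] w 87.6 t 13.0167 q [ 0.17  0.17 -0.21  0.01 -1.17 -1.21]
top 254 [ 519.9 -373.8   85.2] ((531.8314208984375, -358.08642578125), 32.915287017822266)
side rim 377 [ 531.2 -362.5   85. ] tilt [-0.00059429 -0.00135559]
```

View pics/top7.png

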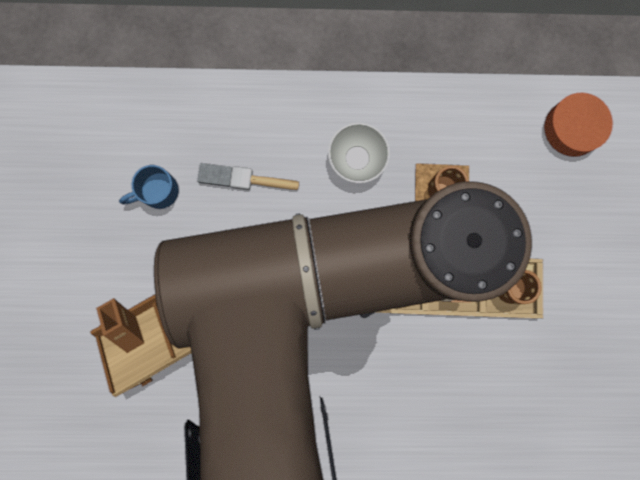

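The pot stands in the compartment (rim around 522,288). The bystanders, the rejected pot and the slim spare look unmoved, and nothing is touching the arm. Hand in.

```bash
python3 -c "
from station import ctrl
print(ctrl.finish_job())"
```

```text
the job is handed in; nothing more can be done
None
```

The rejected pot was the round one, so I took the round spare from the middle of the rack and set it down in the tray's empty compartment. I handed the job in at about 13 s of robot time, and no verdict was reported.

**Final checks**
- **Position:** the top camera puts the pot's centre about 2 mm from the compartment's centre.
- **Height:** the rim measures about 85 mm, against 86 mm expected for an 80 mm pot on the 6 mm floor. That is within the 2 mm calibration.
- **Upright:** the side camera shows the rim level to about 0.002 rad.
- **Gripper:** it was open, about 245 mm above the table and touching nothing.

**What I could not confirm**
- **Touchdown:** the wrist force never showed clear contact. I judged it from the tool no longer going down and from the rim height. The tool drifted a few millimetres while I pressed and released; the position above was measured after that.
- **Hidden pots:** in the last picture the arm hid the tray's other two pots and the rack's square spare. All three stood in place in earlier views, and the final move passed well above them. The rejected pot, the slim spare, bowl, mug and brush looked unmoved.

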